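# Close a sterilising cassette: lid on two pins, then latch

## Robot

A 7-joint arm with a two-finger parallel gripper is mounted at the origin on the work surface. World frame = base frame: x ahead of the robot, y to its left, z up, the work surface at z = 0. Lengths are in m, angles in rad, forces in N, time in s.
With the tool pointing down it reaches from about 0.4 to 0.85 m from the base axis. Payload 6.9 kg.
Tool frame: the origin (TCP) lies at the very end of the fingers, on their centre line; the grasp point (between the pads) lies 19 mm behind it (r.hold_point_z is the z of the grasp point in the tool frame, in m); z points along the fingers, y is the direction in which the jaws open and shut (so a half turn about z gives the same grasp; the last joint's range is limited). The gripper opens to 85 mm and grips with 20 to 120 N. Pads are 22 mm wide; open, the fingers measure 114 mm over their backs; the gripper's body (76 mm by 85 mm) begins 54 mm behind the grasp point. The pads swing forward as they close: fully open they stand 13 mm farther back than shut.
Start: joints at [1.31, 0.507, -0.238, 1.5, 0.126, 1.149, -0.155], TCP at [0.224, -0.584, 0.231] pointing down, gripper open.
Joint ranges: [-3.08, 3.08], [-0.24, 2.05], [-1.43, 1.35], [0, 2.5], [-1.52, 4.66], [0.17, 1.96], [-2.89, 2.89]. Speed limits (rad/s): [2.39, 2.39, 3.14, 3.14, 3.14, 3.14, 3.14].

## Interface

Orientations are given as a rotation vector (axis times angle).
In Python, from plant import r gives the robot as it stands. The module is installed in compiled form; this text tells all that it offers.
- The arm moves only by the shell command python3 -m jog 'ROWS' [FORCE]. ROWS is a JSON object of lists of equal length, an entry for each row: "delta_pos": the shift along the tool's x, y, z normalised to -1 to 1, where 1 is 0.1 m, a list of three; "turn": the turn, a rotation vector about the tool's x, y, z normalised to -1 to 1, where 1 is 45 degrees, a list of three; "claw": the finger opening in mm, from 0 to 85.4. In form: {"delta_pos": [[dx, dy, dz], ...], "turn": [[ax, ay, az], ...], "claw": [claw, ...]}. A call has 1 to 5 rows; each row is the pose to reach, as a shift and turn from the pose commanded when the call began, along the tool's axes at that moment; what a row does not reach only later rows make up. A row lasts 1/8 s, in which the tool goes at most 62.5 mm and 10.7 degrees, less where a joint would pass 70% of its speed; a pose out of reach is approached as far as the arm can. A call with a number of a shift or a turn outside -1 to 1 is refused whole. A call with a gripper value outside its range is refused whole. The fingers move at their own pace and stop on an object; FORCE is the grip in N (left out, the last holds). Time passes only in rows, so rows that repeat a pose let the fingers close. It gives the time, the measured TCP pose, the force and the opening at its end, in the units of the state.
- r.state(): the state, without advancing time (a new reading comes with each control period).
- r.grab_frame(name): name is "side" or "top" or "wrist"; returns the picture (400x640x3 uint8, red, green, blue); there is no depth.
- r.get_calibration(name): a dict with "intrinsics" (3x3 intrinsics, pixels), "R" (3x3) and "t" (3): a world point X has camera coordinates R X + t. Camera axes: x right, y down, z forward; pixel columns grow to the right and rows downward; lengths in m; the calibration is good to about 2 mm. A picture is of the moment at which its call begins: read the wrist's pose just before it. get_calibration takes no time and is no camera call; for the wrist camera it gives the pose at the moment of the call.
- r.close_job(): hands the job in, once; it reports no verdict.
The state is a dict: "clock": time; "joint_positions": joint angles; "qvel": joint speeds; "joint_torque": joint torques, N m; "position": TCP position; "tool_rot": TCP orientation; "wrist_force": force on the tool from outside, world axes, zero at the start; "ft_torque": the same for the moment, N m; "width": opening from 0.0 (shut) to 1.0 (fully open).
Only numpy, scipy, OpenCV 4.12 (cv2) and the standard library are available. Lean on these libraries where they do the work, as an engineer would, in place of code of your own. Each camera call takes 0.05 s, during which the arm holds its last target. There are 200 camera calls.

## Task

Close the instrument cassette for the steriliser: take the loose lid by its handle, lower it level over the two upright pins and keep hold of it until it lies flush on the rim all round. Then slide the cassette's latch fully in over the edge of the lid. Leave the other things on the trolley where they are.

Things in the scene. Friction and masses are not known exactly. Their poses are not given: they have to be found in the camera images.
- cassette: Open stainless instrument tray, 210 (its x) by 130 (its y) by 40 mm high, fixed to the work surface, instruments inside. Origin: centre of its underside. The flat 6 mm rim, 40 mm above the surface, carries the lid. It may stand left or right of the robot's centre line, yaw within 0.35 rad. The latch bracket is on its -y long side.
- pin_a (a point): Tip of the upright locating pin at +x of the cassette: 85 mm from the tray's centre on its x axis, 61 mm above the work surface (21 mm above the rim). Both pins are 8 mm in diameter up to 13 mm above the rim, then taper over 8 mm to a 3 mm wide tip. Axes as the cassette's.
- pin_b (a point): Tip of the second, identical pin, at -x of the cassette, 170 mm from the first. Each steel pin stands on a black block. Axes as the cassette's.
- lid_handle (a point): Centre of the lid's black bar handle: 90 mm long (lid's x), 12 mm wide (lid's y), 16 mm high, 35 mm above the plate's underside, over the plate's centre and centre of mass. The gap between plate and bar is 22 mm; a 9 mm square post stands 38 mm either side of the centre. Seated, this point is 75 mm above the work surface. Axes as the lid's.
- hole_a (a point): Centre, at the plate's underside, of the round through hole at the +x end of the lid: 85 mm from its centre on its x axis. Both holes are 11 mm in diameter. Axes as the lid's.
- hole_b (a point): Centre, at the underside, of the identical hole at the lid's -x end. Axes as the lid's.
- latch_knob (a point): Centre of the black upright knob of the sliding latch, 22 (cassette x) by 12 (y) by 30 mm high; top 81.5 mm above the work surface; at x = 0, y = -95 mm of the cassette when fully back. It stands on a flat steel tongue 26 mm wide, 4 mm thick, top at 51.5 mm (a seated lid's top is at 45 mm), reaching 20 mm inward and outward of the knob's centre. Axes as the cassette's.
- latch (a joint): Travel of the latch in m along the cassette's +y: 0 fully back, 0.028 fully in (tongue 16 mm over the lid's edge). It starts within 6 mm of fully back, stays where it is left, and takes about 1.5 N to slide.
- dropper: Bystander: small green glass dropper bottle, 36 mm in diameter, 85 mm high, standing. Origin: centre of its underside.
- bowl: Bystander: steel bowl, 100 mm across, 40 mm high. Origin: centre of its underside.
- tape: Bystander: roll of white tape lying flat, 64 mm across, 25 mm high. Origin: centre of its underside.
- lid: The loose lid: flat aluminium plate 210 (its x) by 126 (its y) by 5 mm with a bar handle on top, 0.2 to 0.4 kg, starting flat on the work surface, yaw within 0.4 rad. Origin: centre of the plate's underside; x along its length, z up. It fits either way round (half a turn makes no difference).
Not all that is in view belongs to the job. Of the things like the lid, leave any that is red; of the rest the smaller one is meant.

How it is judged:
On the way, in this order (a step that is already met when the one before it is completed fails the run):
1. the lid lies flush and level on the rim with both pins through its holes, while the gripper still holds it (z of lid_handle in the frame of cassette between 0.072 and 0.0778 m and angle between lid_handle's own z axis and vertical below 0.03 rad and horizontal distance between lid_handle and cassette below 0.005 m and angle between the x axis of lid_handle and the x axis of cassette, either way round below 0.05 rad and contact force between the fingers and lid above 1 N), for 0.1 s.
2. the latch is slid fully in over the seated lid (z of lid_handle in the frame of cassette between 0.072 and 0.0778 m and angle between lid_handle's own z axis and vertical below 0.03 rad and horizontal distance between lid_handle and cassette below 0.005 m and angle between the x axis of lid_handle and the x axis of cassette, either way round below 0.05 rad and value of joint latch above 0.024 m), for 0.1 s.
At the end, for the whole second after the job is handed in: The lid lies on the rim over both pins (height within 2.8 mm of seated, tilt under 0.03 rad, centred within 5 mm, yaw within 0.05 rad), at rest, and the latch is at least 24 of its 28 mm in (all of step 2 and linear speed of lid below 0.02 m/s); the robot touches nothing.
It fails at once if a bystander (bottle, bowl or tape) is moved by more than 30 mm or tipped over (distance of any of dropper, bowl, tape from where it was at the start of the episode above 0.03 m or angle between any of dropper, bowl, tape's own z axis and vertical above 0.5 rad).
It fails at once if the lid is tipped more than 0.4 rad (23 degrees) from level (angle between lid_handle's own z axis and vertical above 0.4 rad).
It also fails if it takes over 53 s, if anything falls off the work surface, if the arm or the gripper's body presses on something with over 40 N, if the wrist force passes 120 N, or if a joint passes its speed limit or range.

## Working session

There is one attempt and no reset: what is moved stays moved. The work goes in short steps, Python scripts to look and compute and a shell command to move; the robot and the scene stay as the last step left them, time stands still between calls to the robot, and variables do not carry over. Pictures are saved under pics/ and viewed, about 8 in all and at most 12, crops included, and the job is handed in when it is done.

```bash
mkdir -p pics
cat > h.py <<'E'
from plant import r
import numpy as np, cv2
from scipy.spatial.transform import Rotation as Ro
def ray(cal,u,v,z):
    K,R,t=[np.array(cal[k]) for k in("intrinsics","R","t")]
    d=R.T@np.linalg.solve(K,[u,v,1]); c=-R.T@t
    return c+d*(z-c[2])/d[2]
def proj(cal,X):
    K,R,t=[np.array(cal[k]) for k in("intrinsics","R","t")]
    p=K@(R@np.array(X)+t); return p[:2]/p[2]
def snap(n,f,crop=None,s=1):
    im=r.grab_frame(n)[:,:,::-1]
    cv2.imwrite("pics/raw_"+f,im)
    if crop: im=im[crop[1]:crop[3],crop[0]:crop[2]]
    cv2.imwrite("pics/"+f,cv2.resize(im,None,fx=s,fy=s,interpolation=cv2.INTER_CUBIC)); return im
E
python3 - <<'E'
from h import *
s=r.state();print(s); 
snap("top","top0.png",None,1.25);snap("side","side0.png",None,1.25)
for n in("top","side","wrist"):print(n,r.get_calibration(n))
E
```

```text
{'clock': 0.0, 'joint_positions': array([ 1.31052302,  0.50834691, -0.23753802,  1.50112202,  0.12572287,
        1.1489084 , -0.15483139]), 'qvel': array([-6.10778510e-04, -1.65122467e-03,  9.40236392e-05, -2.62587733e-05,
        9.96230781e-04, -3.01909213e-04,  1.91232081e-03]), 'joint_torque': array([-6.72799597e-04, -6.20602512e+01, -2.18643486e+00, -2.49656940e+01,
        1.28302988e-02,  1.18908918e-02,  1.74800675e-05]), 'position': array([ 0.22329262, -0.58321613,  0.23042824]), 'tool_rot': array([-3.08747475e+00, -5.71047756e-01,  5.84209896e-04]), 'wrist_force': array([-0.8986999 , -0.4124354 ,  0.18523034]), 'ft_torque': array([-0.02289835, -0.03338812,  0.02631902]), 'width': 0.9990527501076019}
top {'intrinsics': array([[432.90147422,   0.        , 325.82965998],
       [  0.        , 432.90147422, 200.87791898],
       [  0.        ,   0.        ,   1.        ]]), 'R': array([[-0.00824545, -0.99996062,  0.00328216],
       [-0.98199549,  0.00747776, -0.18875629],
       [ 0.18872432, -0.00477945, -0.98201848]]), 't': array([-0.0126658 ,  0.5141563 ,  1.12466268])}
side {'intrinsics': array([[419.09289974,   0.        , 321.14862867],
       [  0.        , 419.09289974, 201.70105974],
       [  0.        ,   0.        ,   1.        ]]), 'R': array([[ 0.99944371, -0.03284568,  0.00578241],
       [-0.011874  , -0.51246652, -0.8586251 ],
       [ 0.03116542,  0.8580788 , -0.51257145]]), 't': array([-0.49886931,  0.07991937,  1.27753691])}
wrist {'intrinsics': array([[322.42288049,   0.        , 321.09660522],
       [  0.        , 322.42288049, 201.31407919],
       [  0.        ,   0.        ,   1.        ]]), 'R': array([[ 0.35844899, -0.93354867, -0.0011011 ],
       [-0.88476725, -0.3400945 ,  0.31862619],
       [-0.29782753, -0.11323702, -0.94787981]]), 't': array([-0.62316011, -0.04137905,  0.38079231])}
```

View pics/top0.png

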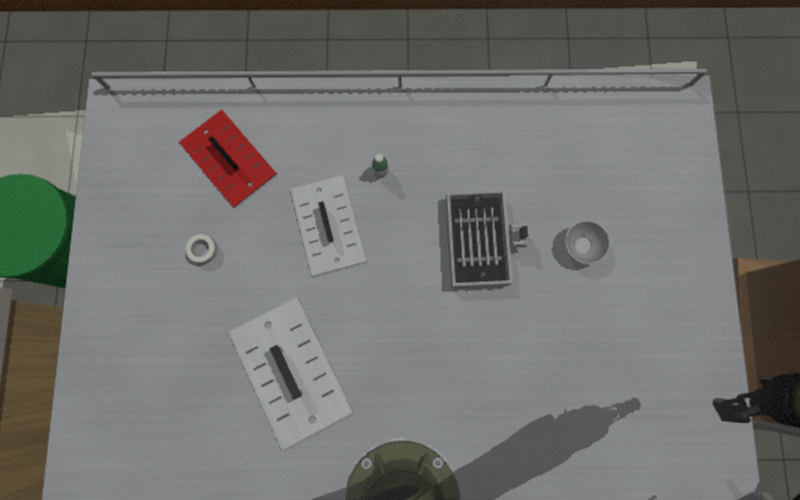

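View pics/side0.png

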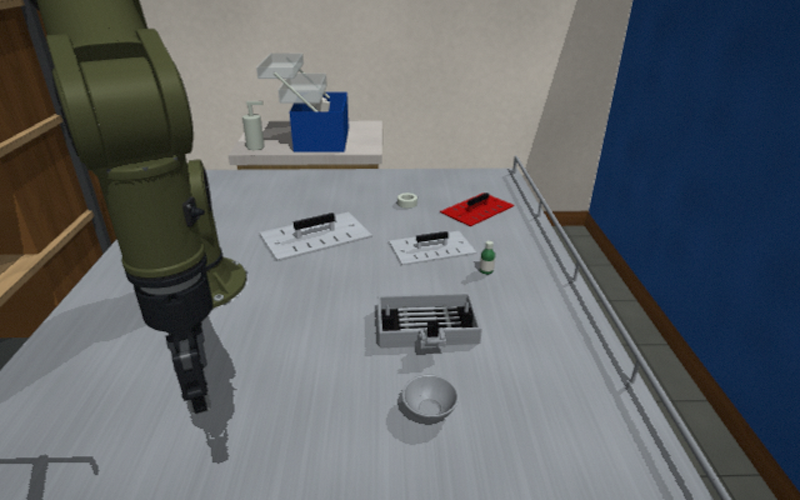

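The top picture shows the small white lid at about (328,226), with a dropper just beyond it. The cassette is at (480,240), its latch on the right at (520,232), and the bowl is at (587,243). I'll enlarge the lid and cassette.

```bash
python3 -c "
import cv2
im=cv2.imread('pics/raw_top0.png')[130:245,225:430]
cv2.imwrite('pics/c1.png',cv2.resize(im,None,fx=3.9,fy=3.9,interpolation=cv2.INTER_CUBIC))"
```

```text
(no output)
```

View pics/c1.png

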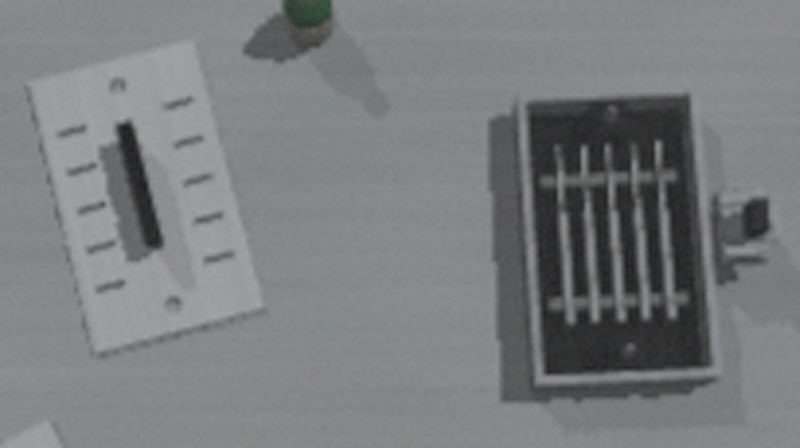

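The lid's holes are at crop (118,85) and (174,303). The pins are at (611,113) and (629,349), the rim corners at (518,98), (690,95), (718,378) and (537,383), and the knob top at about (757,213).

Run:
```python
from h import *
c=r.get_calibration("top")
P=lambda u,v,z:ray(c,225+(u+.5)/3.9-.5,130+(v+.5)/3.9-.5,z)
def rep(n,pts):
    q=np.array([P(*p) for p in pts]);print(n,q.round(4).tolist(),'mean',q.mean(0).round(4),'d',[round(np.linalg.norm(q[i]-q[i-1]),4) for i in range(len(q))]);return q
a=lambda q:np.arctan2(*(q[0]-q[1])[1::-1])
q=rep('lidcorn',[(27,85,.005),(193,40,.005),(265,308,.005),(98,355,.005)]);print(a(q[[1,2]]),a(q[[0,3]]))
q=rep('holes',[(118,85,.005),(174,303,.005)]);print(a(q))
q=rep('handle',[(125,123,.043),(153,247,.043)]);print(a(q))
q=rep('cas',[(518,98,.04),(690,95,.04),(718,378,.04),(537,383,.04)]);print(a(q[[1,2]]),a(q[[0,3]]))
q=rep('pins',[(611,113,.061),(629,349,.061)]);print(a(q))
rep('knob',[(757,213,.0815)])
print('bottle,bowl,tape',[ray(c,u/1.25,v/1.25,z).round(3) for u,v,z in((380,160,.08),(587,243,.04),(201,250,.025))])
s=r.state();R=Ro.from_rotvec(s["tool_rot"]).as_matrix();print(R.round(3))
```

```text
lidcorn [[0.6694, 0.253, 0.005], [0.7032, 0.1311, 0.005], [0.5011, 0.0765, 0.005], [0.468, 0.1956, 0.005]] mean [0.5854 0.164  0.005 ] d [np.float64(0.2094), np.float64(0.1265), np.float64(0.2093), np.float64(0.1237)]
0.2640265283979798 0.277278936274795
holes [[0.6689, 0.1859, 0.005], [0.5053, 0.1419, 0.005]] mean [0.5871 0.1639 0.005 ] d [np.float64(0.1694), np.float64(0.1694)]
0.2625204591855618
handle [[0.6288, 0.174, 0.043], [0.5385, 0.1524, 0.043]] mean [0.5836 0.1632 0.043 ] d [np.float64(0.0928), np.float64(0.0928)]
0.23476860535122446
cas [[0.6461, -0.1061, 0.04], [0.6475, -0.2293, 0.04], [0.4434, -0.2403, 0.04], [0.4409, -0.1147, 0.04]] mean [ 0.5445 -0.1726  0.04  ] d [np.float64(0.2054), np.float64(0.1232), np.float64(0.2044), np.float64(0.1256)]
0.05383755687423272 0.04206803011908394
pins [[0.6283, -0.1694, 0.061], [0.4611, -0.1762, 0.061]] mean [ 0.5447 -0.1728  0.061 ] d [np.float64(0.1674), np.float64(0.1674)]
0.04104838677915974
knob [[0.5509, -0.2637, 0.0815]] mean [ 0.5509 -0.2637  0.0815] d [np.float64(0.0)]
bottle,bowl,tape [array([0.711, 0.041, 0.08 ]), array([ 0.531, -0.411,  0.04 ]), array([0.525, 0.439, 0.025])]
[[ 0.934  0.358 -0.001]
 [ 0.358 -0.934  0.001]
 [-0.    -0.002 -1.   ]]
```

```bash
for i in 1 2 3 4; do python3 -m jog '{"delta_pos":[[0.5,-0.3,0],[1,-0.6,0]],"turn":[[0,0,0],[0,0,0]],"claw":[85,85]}'; done
python3 -m jog '{"delta_pos":[[0.48,-0.28,0],[0.48,-0.28,0],[0.48,-0.28,0]],"turn":[[0,0,0],[0,0,0],[0,0,0]],"claw":[85,85,85]}'
python3 - <<'E'
from h import *
import pickle
c=r.get_calibration("wrist");snap("wrist","w1.png",None,1.25);pickle.dump(c,open("w1.pkl","wb"))
s=r.state();print(s["clock"],s["position"],s["tool_rot"])
E
```

```text
clock: 0.35
position: [0.2958, -0.4908, 0.2306]
tool_rot: [-3.089, -0.568, -0.0]
wrist_force: [0.5, 0.1, 0.2]
width: 0.995
clock: 0.6
position: [0.3682, -0.3984, 0.231]
tool_rot: [-3.089, -0.571, 0.0]
wrist_force: [1.1, -0.3, -0.1]
width: 0.996
clock: 0.85
position: [0.4401, -0.3066, 0.2311]
tool_rot: [-3.089, -0.571, 0.0]
wrist_force: [0.8, -0.5, -0.4]
width: 0.995
clock: 1.1
position: [0.512, -0.2149, 0.2311]
tool_rot: [-3.089, -0.571, 0.001]
wrist_force: [-0.2, -0.5, 1.2]
width: 0.992
clock: 1.48
position: [0.5455, -0.1735, 0.2308]
tool_rot: [3.089, 0.572, -0.002]
wrist_force: [0.4, -0.8, -0.6]
width: 0.995
1.525 [ 0.54513762 -0.17440946  0.23088613] [ 3.08924422e+00  5.69059053e-01 -2.26836951e-03]
```

View pics/w1.png

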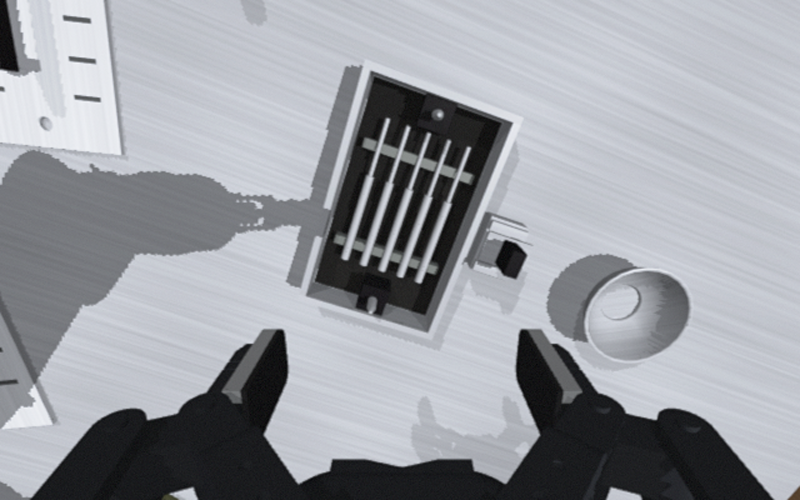

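Run:
```python
from h import *
import pickle
c=pickle.load(open("w1.pkl","rb"))
P=lambda u,v,z:ray(c,(u+.5)/1.25-.5,(v+.5)/1.25-.5,z)
A,B=P(439,113,.061),P(371.5,309,.061)
print(A,B,(A+B)/2,np.linalg.norm(A-B),np.arctan2(*(A-B)[1::-1]))
q=np.array([P(*p,.04) for p in((369,62),(522,119),(432,334),(307,294))]);print(q.round(4),q.mean(0))
d=q[0]+q[1]-q[2]-q[3];print(np.arctan2(d[1],d[0]),[np.linalg.norm(q[i]-q[i-1]) for i in range(4)])
m=np.array([P(*p,.0815)for p in((513,240),(527,248))]);print(m)
im=cv2.imread('pics/raw_w1.png')
a=im[70:110,330:370];b=im[220:260,280:320];k=im[180:230,375:425]
cv2.imwrite('pics/c2.png',np.hstack([cv2.resize(x,(260,260),interpolation=cv2.INTER_CUBIC) for x in(a,b,k)]))
p=r.state()["position"];R=Ro.from_rotvec(r.state()["tool_rot"]).as_matrix()
print(R.T@(np.array([.586,.164,.231])-p))
```

```text
[ 0.63408498 -0.16781035  0.061     ] [ 0.46622196 -0.17520932  0.061     ] [ 0.55015347 -0.17150983  0.061     ] 0.16802600984728483 0.04404895208572731
[[ 0.6495 -0.1062  0.04  ]
 [ 0.6542 -0.2321  0.04  ]
 [ 0.4516 -0.2391  0.04  ]
 [ 0.449  -0.1178  0.04  ]] [ 0.55104756 -0.17381709  0.04      ]
0.04610633945458971 [np.float64(0.2008467520607058), np.float64(0.1260275996702373), np.float64(0.20269750525841512), np.float64(0.12136205707197809)]
[[ 0.56948304 -0.25364697  0.0815    ]
 [ 0.5675616  -0.2664283   0.0815    ]]
[ 0.15876279 -0.3016371  -0.00038171]
```

View pics/c2.png

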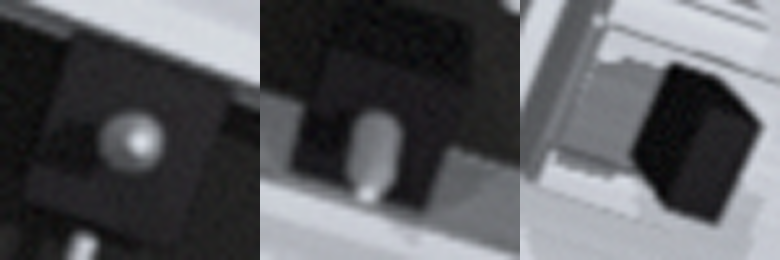

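```bash
python3 -m jog '{"delta_pos":[[0.4,-0.5,0],[0.8,-1,0]],"turn":[[0,0,0],[0,0,0]],"claw":[85,85]}'; python3 -m jog '{"delta_pos":[[0.4,-0.5,0],[0.8,-1,0]],"turn":[[0,0,0],[0,0,0]],"claw":[85,85]}'; python3 -m jog '{"delta_pos":[[-0.01,-0.5,0],[-0.01,-1,0],[-0.01,-1,0],[-0.01,-1,0],[-0.01,-1,0]],"turn":[[0,0,0.13],[0,0,0.13],[0,0,0.13],[0,0,0.13],[0,0,0.13]],"claw":[85,85,85,85,85]}'
python3 - <<'E'
from h import *
import pickle
c=pickle.load(open("w1.pkl","rb"))
A,B=ray(c,351.1,91.4,.061),ray(c,296.0,249.6,.061)
print(A,B,(A+B)/2,np.linalg.norm(A-B),np.arctan2(*(A-B)[1::-1]))
c=r.get_calibration("wrist");snap("wrist","w2.png",None,1.25);pickle.dump(c,open("w2.pkl","wb"))
s=r.state();print(s["clock"],s["position"],s["tool_rot"],np.abs(s["qvel"]).max())
E
```

```text
clock: 1.78
position: [0.5839, -0.0559, 0.2314]
tool_rot: [3.09, 0.562, -0.0]
wrist_force: [1.6, 0.5, 0.9]
width: 0.999
clock: 2.02
position: [0.6225, 0.0642, 0.2314]
tool_rot: [3.089, 0.565, -0.0]
wrist_force: [1.3, -0.3, 0.2]
width: 0.993
clock: 2.65
position: [0.5861, 0.1554, 0.2312]
tool_rot: [3.114, 0.407, 0.0]
wrist_force: [0.9, 0.2, 0.1]
width: 0.999
[ 0.63320421 -0.16817918  0.061     ] [ 0.46298306 -0.17510753  0.061     ] [ 0.54809364 -0.17164336  0.061     ] 0.170362093931826 0.040679570939498436
2.7 [0.58599633 0.15571112 0.23119085] [ 3.11416020e+00  4.07656758e-01 -9.94317243e-05] 0.008067590556386174
```

View pics/w2.png

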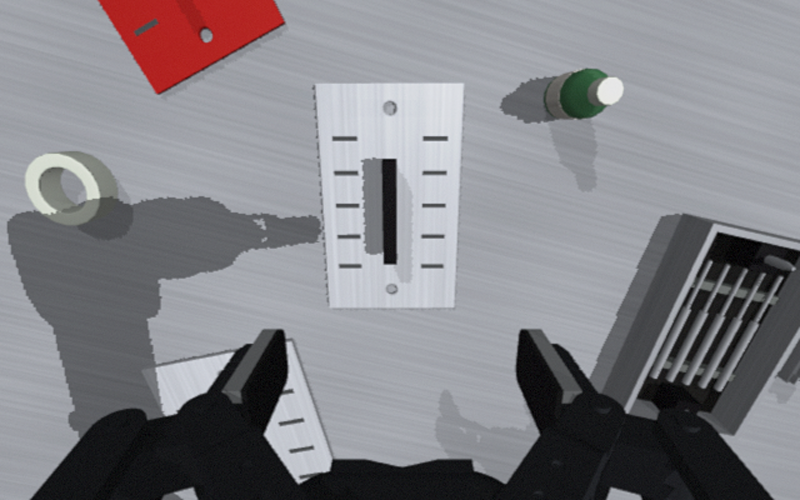

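Run:
```python
from h import *
import pickle
c=pickle.load(open("w2.pkl","rb"))
P=lambda u,v,z:ray(c,(u+.5)/1.25-.5,(v+.5)/1.25-.5,z)
A,B=P(390,108,.005),P(391.5,289,.005)
print(A,B,(A+B)/2,np.linalg.norm(A-B),np.arctan2(*(A-B)[1::-1]))
q=np.array([P(*p,.005) for p in((315,83),(464,83),(455,308),(330,307))]);print(q.round(4),q.mean(0))
d=q[0]+q[1]-q[2]-q[3];print(np.arctan2(d[1],d[0]),[np.linalg.norm(q[i]-q[i-1]) for i in range(4)])
h=np.array([P(389.5,159,.043),P(390,264,.043)]);print(h,h.mean(0))
s=r.state();R=Ro.from_rotvec(s["tool_rot"]).as_matrix()
print(R.T@((A+B)/2-s["position"]),r.hold_point_z)
```

```text
[0.66959069 0.18878455 0.005     ] [0.50530633 0.14499848 0.005     ] [0.58744851 0.16689152 0.005     ] 0.17001932303736095 0.26047115824985906
[[0.6725 0.2551 0.005 ]
 [0.7051 0.1332 0.005 ]
 [0.5015 0.0775 0.005 ]
 [0.4701 0.2002 0.005 ]] [0.58730982 0.16650553 0.005     ]
0.2658600932436165 [np.float64(0.20975667851579385), np.float64(0.1261844242147412), np.float64(0.2110031390400794), np.float64(0.12665382066018624)]
[[0.63163121 0.17844559 0.043     ]
 [0.54453625 0.15563592 0.043     ]] [0.58808373 0.16704075 0.043     ]
[ 0.00432062 -0.01062176  0.22618117] -0.0187
```

```bash
python3 -m jog '{"delta_pos":[[0.043,-0.106,0.4],[0.043,-0.106,1]],"turn":[[0,0,0],[0,0,0]],"claw":[85,85]}'; python3 -m jog '{"delta_pos":[[0,0,0.4],[0,0,0.8],[0,0,1],[0,0,1]],"turn":[[0,0,0],[0,0,0],[0,0,0],[0,0,0]],"claw":[70,60,50,50]}'; python3 -m jog '{"delta_pos":[[0,0,0.08],[0,0,0.155],[0,0,0.155],[0,0,0.155],[0,0,0.155]],"turn":[[0,0,0],[0,0,0],[0,0,0],[0,0,0],[0,0,0]],"claw":[50,50,50,0,0]}' 70;  python3 -m jog '{"delta_pos":[[0,0,0],[0,0,0],[0,0,0],[0,0,0]],"turn":[[0,0,0],[0,0,0],[0,0,0],[0,0,0]],"claw":[0,0,0,0]}' 70
```

```text
clock: 2.95
position: [0.5887, 0.1696, 0.1319]
tool_rot: [-3.113, -0.411, -0.008]
wrist_force: [0.9, 0.6, -1.1]
width: 0.996
clock: 3.45
position: [0.5861, 0.1679, 0.0296]
tool_rot: [3.114, 0.41, -0.005]
wrist_force: [0.6, -0.2, 0.8]
width: 0.583
clock: 4.08
position: [0.587, 0.1693, 0.0162]
tool_rot: [3.114, 0.413, 0.001]
wrist_force: [-0.2, -3.4, 1.5]
width: 0.162
clock: 4.58
position: [0.5871, 0.1692, 0.0164]
tool_rot: [3.114, 0.413, 0.001]
wrist_force: [-0.4, -1.4, 4.9]
width: 0.127
```

```bash
python3 -m jog '{"delta_pos":[[0,0,-0.1],[0,0,-0.25],[0,0,-0.5],[0,0,-0.8],[0,0,-0.8]],"turn":[[0,0,0],[0,0,0],[0,0,0],[0,0,0],[0,0,0]],"claw":[0,0,0,0,0]}'; python3 -m jog '{"delta_pos":[[0,0,-0.3],[0,0,-0.6],[0,0,-0.8],[0,0,-0.8],[0,0,-0.8]],"turn":[[0,0,0],[0,0,0],[0,0,0],[0,0,0],[0,0,0]],"claw":[0,0,0,0,0]}'
python3 - <<'E'
from h import *
snap("wrist","w3.png",None,1.25);
s=r.state();print(s["clock"],s["position"],s["tool_rot"],s["wrist_force"],s["ft_torque"],s["width"])
R=Ro.from_rotvec(s["tool_rot"]).as_matrix()
print(R.T@(np.array([.5481,-.1716,.175])-s["position"]), 'yaw',np.arctan2(R[1,0],R[0,0]))
E
```

```text
clock: 5.2
position: [0.5882, 0.1702, 0.0987]
tool_rot: [-3.113, -0.413, -0.008]
wrist_force: [0.1, 0.8, -3.5]
width: 0.125
clock: 5.82
position: [0.5859, 0.169, 0.1743]
tool_rot: [3.114, 0.413, -0.003]
wrist_force: [-0.5, 0.4, -4.0]
width: 0.128
5.875 [0.58587621 0.16901976 0.1741481 ] [ 3.11380901  0.4130254  -0.00418154] [ 0.63321399  0.67432893 -3.62914714] [-0.02376143 -0.03752077  0.02761501] 0.13132740501428058
[-0.12527108  0.31899299 -0.000464  ] yaw 0.26374645403108304
```

View pics/w3.png

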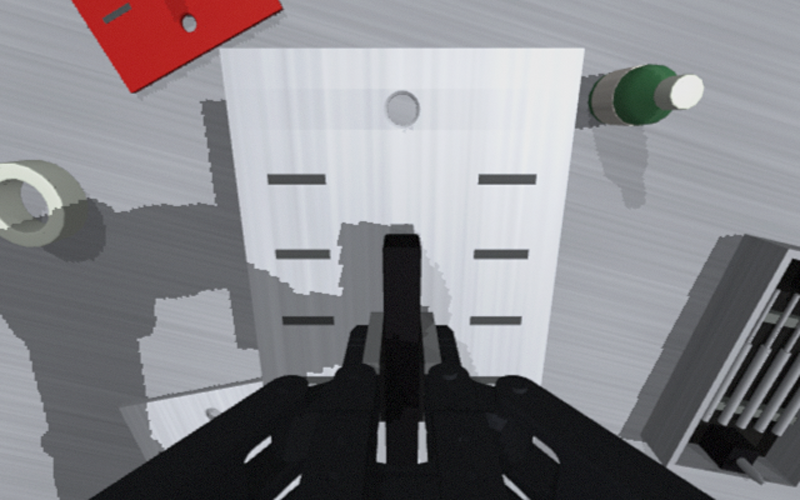

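Run:
```python
from h import *
c=r.get_calibration("wrist");s=r.state();p=s["position"];R=Ro.from_rotvec(s["tool_rot"]).as_matrix()
for u,v in((402.5,109),(220,48),(584,48),(253,310),(552,310)):
    w=ray(c,(u+.5)/1.25-.5,(v+.5)/1.25-.5,p[2]-.0112); print((R.T@(w-p)).round(4))
```

```text
[ 0.0851 -0.0009  0.011 ]
[ 0.1048 -0.0637  0.0109]
[0.1049 0.0616 0.0109]
[ 0.0047 -0.0641  0.0112]
[0.0047 0.0626 0.0112]
```

```bash
for i in 1 2 3; do python3 -m jog '{"delta_pos":[[-0.13,0.33,0],[-0.27,0.67,0],[-0.4,1,0]],"turn":[[0,0,0],[0,0,0],[0,0,0]],"claw":[0,0,0]}'; done;  python3 -m jog '{"delta_pos":[[-0.053,0.197,0],[-0.053,0.197,0],[-0.053,0.197,0],[-0.053,0.197,0],[-0.053,0.197,0]],"turn":[[0,0,0.1],[0,0,0.2],[0,0,0.28],[0,0,0.28],[0,0,0.28]],"claw":[0,0,0,0,0]}'
python3 - <<'E'
from h import *
s=r.state();print(s["clock"],s["position"],s["tool_rot"],s["wrist_force"],s["ft_torque"],s["width"])
R=Ro.from_rotvec(s["tool_rot"]).as_matrix()
print(R.T@(np.array([.548,-.1723,.1])-s["position"]), 'yaw',np.arctan2(R[1,0],R[0,0]),R[:,2])
E
```

```text
clock: 6.25
position: [0.5733, 0.0612, 0.1744]
tool_rot: [3.114, 0.413, -0.004]
wrist_force: [1.1, 0.3, -3.9]
width: 0.121
clock: 6.62
position: [0.5607, -0.0458, 0.1745]
tool_rot: [-3.114, -0.413, 0.003]
wrist_force: [-0.6, 0.9, -3.0]
width: 0.125
clock: 7.0
position: [0.5482, -0.1526, 0.1745]
tool_rot: [-3.114, -0.413, 0.003]
wrist_force: [0.2, -0.5, -3.9]
width: 0.125
clock: 7.62
position: [0.5492, -0.1713, 0.1755]
tool_rot: [-3.14, -0.07, 0.001]
wrist_force: [0.6, -0.6, -3.6]
width: 0.126
7.625 [ 0.54918772 -0.17126219  0.17546666] [-3.14039686e+00 -7.03888518e-02  6.58579418e-04] [ 0.64140639 -0.55331133 -3.6244461 ] [ 0.02726973 -0.0175921   0.01659821] 0.12563790417818366
[-0.00120208  0.00101497  0.07546674] yaw 0.0448205783596462 [-4.28333238e-04  3.97472529e-04 -9.99999829e-01]
```

```bash
python3 -m jog '{"delta_pos":[[-0.012,0.01,0.3],[-0.012,0.01,0.6],[-0.012,0.01,0.85],[-0.012,0.01,0.85],[-0.012,0.01,0.85]],"turn":[[0,0,0],[0,0,0],[0,0,0],[0,0,0],[0,0,0]],"claw":[0,0,0,0,0]}'
python3 - <<'E'
from h import *
import pickle
c=r.get_calibration("wrist");a=snap("wrist","w4.png",(260,60,380,120),1);b=snap("side","s4.png",(280,190,420,290),1)
pickle.dump(c,open("w4.pkl","wb"))
cv2.imwrite("pics/c4.png",np.vstack([cv2.resize(a,(600,300),interpolation=cv2.INTER_CUBIC),cv2.resize(b,(420,300),interpolation=cv2.INTER_CUBIC,).copy()[:,:] if 0 else cv2.copyMakeBorder(cv2.resize(b,(420,300),interpolation=cv2.INTER_CUBIC),0,0,0,180,cv2.BORDER_CONSTANT)]))
s=r.state();print(s["clock"],s["position"],s["tool_rot"],s["wrist_force"])
R=Ro.from_rotvec(s["tool_rot"]).as_matrix();p=s["position"]
u=proj(c,p+R@[.085,0,.0114]);cc=lambda u:((u-[260,60]+.5)*5-.5).round(1)
print('hole top centre',cc(u),'under',cc(proj(c,p+R@[.085,0,.0164])))
for C in([.548,-.1723],[.545,-.1728]):
  print('pin tip pred',cc(proj(c,[C[0]+.085*np.cos(.043),C[1]+.085*np.sin(.043),.061])))
E
```

```text
clock: 8.25
position: [0.5486, -0.1729, 0.0917]
tool_rot: [3.141, 0.069, 0.002]
wrist_force: [0.0, 0.1, -3.9]
width: 0.129
8.35 [ 0.5488324  -0.17306525  0.09204992] [3.14027511 0.06885897 0.00331429] [ 0.37488719  1.3400033  -4.00052628]
hole top centre [325.  132.2] under [324.5 133.3]
pin tip pred [315.6 145. ]
pin tip pred [319.1 176.3]
```

View pics/c4.png

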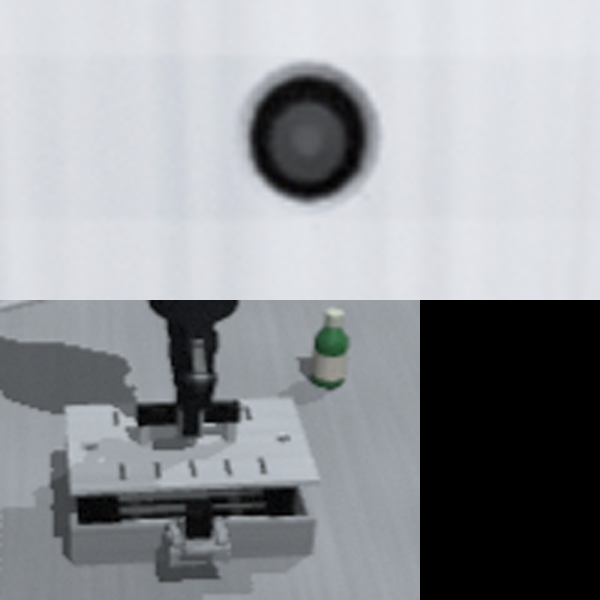

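The hole is at crop (313,132) and the pin shows concentrically through it at (305,138), so they are aligned to about 0.6 mm. I'll shift slightly and lower in stages.

```bash
python3 -m jog '{"delta_pos":[[0,-0.005,0.07],[0,-0.005,0.14],[0,-0.005,0.2],[0,-0.005,0.2],[0,-0.005,0.2]],"turn":[[0,0,0],[0,0,0],[0,0,0],[0,0,0],[0,0,0]],"claw":[0,0,0,0,0]}'; python3 -m jog '{"delta_pos":[[0,0,0.03],[0,0,0.06],[0,0,0.09],[0,0,0.11],[0,0,0.11]],"turn":[[0,0,0],[0,0,0],[0,0,0],[0,0,0],[0,0,0]],"claw":[0,0,0,0,0]}'
python3 - <<'E'
from h import *
s=r.state();print(s["position"],s["wrist_force"],s["ft_torque"],s["width"])
E
```

```text
clock: 8.98
position: [0.548, -0.1724, 0.0708]
tool_rot: [-3.141, -0.069, 0.0]
wrist_force: [0.2, -1.2, -2.8]
width: 0.124
clock: 9.6
position: [0.5478, -0.1724, 0.0596]
tool_rot: [-3.141, -0.069, 0.0]
wrist_force: [-0.2, -0.5, -3.7]
width: 0.125
[ 0.5478161  -0.17243687  0.05959154] [-0.21389199 -0.53719854 -3.74562297] [0.01518172 0.010874   0.0173294 ] 0.12469811375257436
```

```bash
python3 -m jog '{"delta_pos":[[0,0,0.015],[0,0,0.03],[0,0,0.04],[0,0,0.04],[0,0,0.04]],"turn":[[0,0,0],[0,0,0],[0,0,0],[0,0,0],[0,0,0]],"claw":[0,0,0,0,0]}'
python3 - <<'E'
from h import *
a=snap("side","s5.png",(280,200,400,280),6)
s=r.state();print(s["position"],s["wrist_force"],s["ft_torque"],s["width"])
E
```

```text
clock: 10.22
position: [0.5479, -0.1725, 0.0564]
tool_rot: [3.141, 0.069, 0.0]
wrist_force: [-3.1, 0.2, 6.5]
width: 0.125
[ 0.54793419 -0.17248672  0.05634926] [-2.18687361  0.45692761  5.6523017 ] [ 0.12491869  0.5888524  -0.04345345] 0.1307504583706885
```

View pics/s5.png

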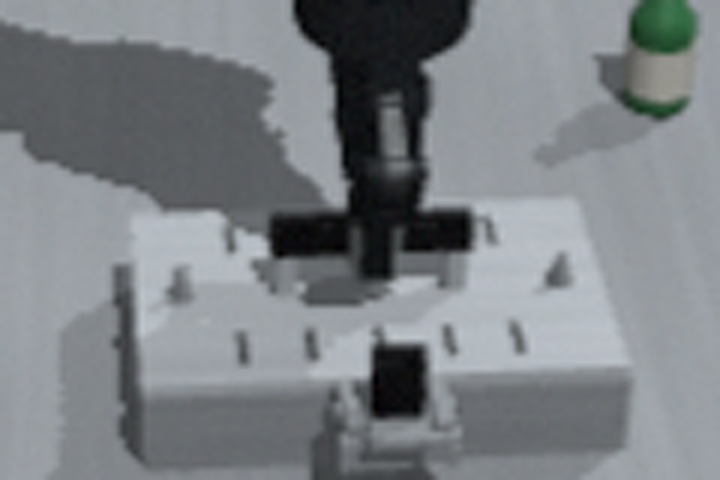

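Both pins stand through the holes, at (180,283) and (558,270), and the lid is flush. TCP z is 0.0564 as predicted, with about 10 N of contact. Next I release and go to the knob.

```bash
python3 -m jog '{"delta_pos":[[0,0,0],[0,0,0],[0,0,0],[0,0,0],[0,0,0]],"turn":[[0,0,0],[0,0,0],[0,0,0],[0,0,0],[0,0,0]],"claw":[0,0,50,50,50]}';  python3 -m jog '{"delta_pos":[[0,0,-0.1],[0,0,-0.4],[0,0,-0.8],[0,0,-0.8]],"turn":[[0,0,0],[0,0,0],[0,0,0],[0,0,0]],"claw":[50,50,50,50]}'; python3 -m jog '{"delta_pos":[[0,0.4,0],[0,0.8,0],[0,0.92,0],[0,0.92,0]],"turn":[[0,0,0],[0,0,0],[0,0,0],[0,0,0]],"claw":[50,50,50,50]}'
python3 - <<'E'
from h import *
a=snap("side","s6.png",(260,170,420,290),5)
s=r.state();p=s["position"];print(p,s["wrist_force"],s["width"])
y=.0443;print(np.array([[np.cos(y),np.sin(y)],[-np.sin(y),np.cos(y)]])@(p[:2]-[.5479,-.1725]))
E
```

```text
clock: 10.9
position: [0.5481, -0.1725, 0.0557]
tool_rot: [-3.141, -0.069, -0.0]
wrist_force: [-0.1, -0.8, -0.2]
width: 0.584
clock: 11.4
position: [0.55, -0.1729, 0.1395]
tool_rot: [3.139, 0.069, 0.01]
wrist_force: [-0.5, 0.2, -0.2]
width: 0.584
clock: 11.9
position: [0.5515, -0.2647, 0.1353]
tool_rot: [-3.14, -0.066, 0.001]
wrist_force: [0.4, 0.4, -0.2]
width: 0.585
[ 0.55185168 -0.2633362   0.13542519] [-0.73325798  1.395323    0.17878439] 0.5858317941994855
[-7.49207783e-05 -9.09220855e-02]
```

View pics/s6.png

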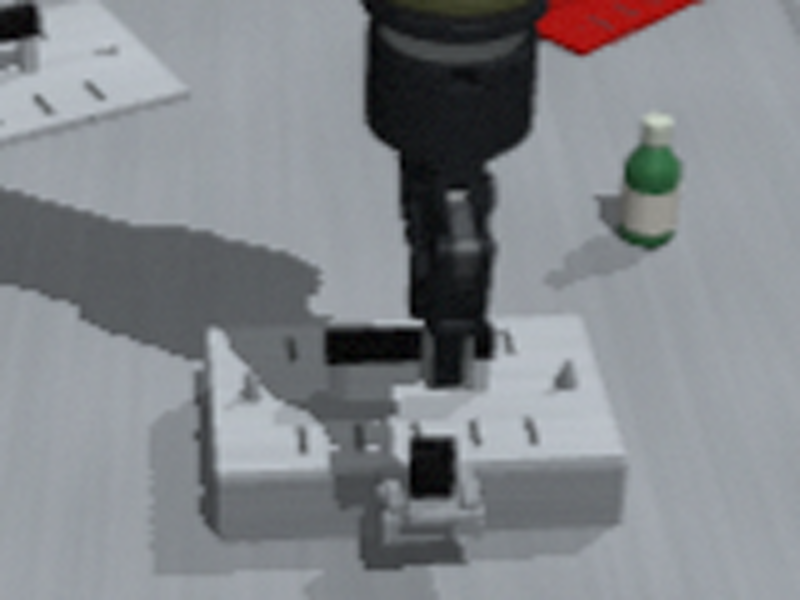

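The lid stays flush on its own. Now I lower over the knob and grip it lightly.

```bash
python3 -m jog '{"delta_pos":[[0,0,0.3],[0,0,0.6],[0,0,0.72],[0,0,0.72],[0,0,0.72]],"turn":[[0,0,0],[0,0,0],[0,0,0],[0,0,0],[0,0,0]],"claw":[50,50,50,50,50]}' 20;  python3 -m jog '{"delta_pos":[[0,0,0],[0,0,0],[0,0,0],[0,0,0],[0,0,0]],"turn":[[0,0,0],[0,0,0],[0,0,0],[0,0,0],[0,0,0]],"claw":[0,0,0,0,0]}' 20
python3 - <<'E'
from h import *
s=r.state();p=s["position"];print(p,s["wrist_force"],s["width"])
y=.0443;print(np.array([[np.cos(y),np.sin(y)],[-np.sin(y),np.cos(y)]])@(p[:2]-[.5479,-.1725]))
E
```

```text
clock: 12.58
position: [0.5528, -0.2641, 0.0649]
tool_rot: [3.14, 0.07, 0.002]
wrist_force: [-0.5, 0.2, 0.4]
width: 0.584
clock: 13.2
position: [0.5523, -0.2646, 0.0645]
tool_rot: [3.14, 0.068, 0.001]
wrist_force: [0.0, 0.8, 6.1]
width: 0.131
[ 0.5522509  -0.2645773   0.06445407] [0.03042783 0.76161851 6.10867071] 0.1313267128057548
[ 0.00026895 -0.09217964]
```

```bash
python3 -m jog '{"delta_pos":[[0,-0.06,0],[0,-0.12,0],[0,-0.18,0],[0,-0.24,0],[0,-0.26,0]],"turn":[[0,0,0],[0,0,0],[0,0,0],[0,0,0],[0,0,0]],"claw":[0,0,0,0,0]}' 20;  python3 -m jog '{"delta_pos":[[0,-0.01,0],[0,-0.01,0],[0,-0.01,0]],"turn":[[0,0,0],[0,0,0],[0,0,0]],"claw":[0,0,0]}' 20
python3 - <<'E'
from h import *
s=r.state();p=s["position"];print(p,s["wrist_force"],s["width"])
y=.0443;print(np.array([[np.cos(y),np.sin(y)],[-np.sin(y),np.cos(y)]])@(p[:2]-[.5479,-.1725]))
E
```

```text
clock: 13.82
position: [0.5512, -0.2395, 0.0645]
tool_rot: [3.139, 0.068, 0.002]
wrist_force: [0.6, -5.6, 4.8]
width: 0.132
clock: 14.2
position: [0.5512, -0.2395, 0.0645]
tool_rot: [3.138, 0.066, 0.003]
wrist_force: [0.2, -5.5, 6.0]
width: 0.132
[ 0.55123323 -0.23947678  0.0644907 ] [ 0.16456231 -5.45845062  6.04694802] 0.13175609266966734
[ 0.00036386 -0.06705868]
```

```bash
python3 -m jog '{"delta_pos":[[0,0,0],[0,0,0],[0,0,0],[0,0,0]],"turn":[[0,0,0],[0,0,0],[0,0,0],[0,0,0]],"claw":[45,45,45,45]}';  python3 -m jog '{"delta_pos":[[0,0,-0.2],[0,0,-0.6],[0,0,-1],[0,0,-1]],"turn":[[0,0,0],[0,0,0],[0,0,0],[0,0,0]],"claw":[45,45,45,45]}'; python3 -m jog '{"delta_pos":[[-0.5,0,-0.5],[-1,0,-1],[-1,0,-1],[-1,0,-1]],"turn":[[0,0,0],[0,0,0],[0,0,0],[0,0,0]],"claw":[45,45,45,45]}'
python3 - <<'E'
from h import *
a=snap("side","s7.png",(260,170,420,290),5)
s=r.state();print(s["position"],s["wrist_force"],s["clock"])
E
```

```text
clock: 14.7
position: [0.5507, -0.2371, 0.0636]
tool_rot: [-3.14, -0.069, 0.001]
wrist_force: [-0.3, 0.2, -0.9]
width: 0.523
clock: 15.2
position: [0.5526, -0.2378, 0.1671]
tool_rot: [3.139, 0.069, 0.009]
wrist_force: [-0.2, 0.3, -0.9]
width: 0.526
clock: 15.7
position: [0.4507, -0.242, 0.2639]
tool_rot: [3.14, 0.067, 0.001]
wrist_force: [0.2, 1.1, 0.9]
width: 0.523
[ 0.45114601 -0.24157839  0.26297515] [ 0.22003281 -0.70578709 -0.19400613] 15.75
```

View pics/s7.png

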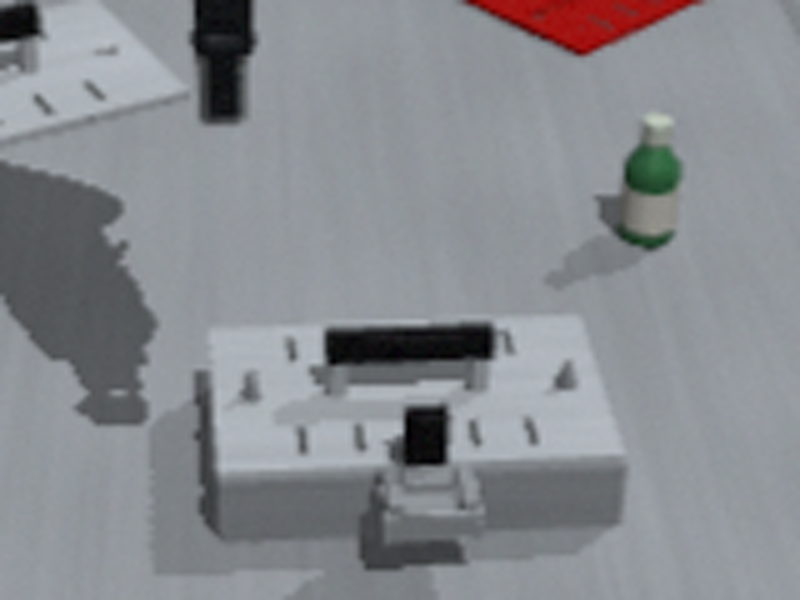

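The lid is flush, both pins show through it, the knob has moved in over the lid's edge, and the arm is clear.

```bash
python3 -c "
from plant import r
print(r.close_job())"
```

```text
the job is handed in; nothing more can be done
None
```

I closed the cassette and handed the job in at about 16 s of robot time; no verdict is reported.

**Lid:** I took the smaller white lid by its handle and lowered it level over both pins. I held it until it seated, with the TCP at 0.0564 m as predicted and about 10 N of contact. Only then did I release it.

**Latch:** I gripped the knob and slid it to its stop. By the TCP reading the latch is at about 27.9 of 28 mm. That figure rests on taking the seated lid's position as the cassette centre.

**Last checks:** The final side picture shows the lid flush, both pins through it, the knob in and the gripper well clear. The bottle has not moved. I kept clear of the bowl and tape, but that picture does not show them.

**Disagreement:** The top and wrist cameras differed by about 3.5 mm on the cassette's x position. I used the wrist value, and the pin seen centred in the lid's hole before lowering confirmed it.

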